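# Space the shelf-tray dividers with a spacer block

## Task

Make the first three bays of the divider tray equal with the wooden spacer block: hold the block and, starting at the tall end wall, work it down to the tray floor in each bay in turn, its bevel shoving the next divider along and its flat face ending lightly pressed, snug, against the wall or divider behind it, then lift it out and step to the next bay. The dividers slide stiffly, so feel your way and push gently: do not press the block against the wall or a divider with more than about 20 N, and do not push a divider you have already set back out of place. Finish with the block standing on the bench beside the tray and the other things left where they are.

Things in the scene. Friction and masses are not known exactly. Their poses are not given: they have to be found in the camera images.
- tray: low painted-steel divider tray screwed to the bench, 158 mm deep (x) with its bench flanges by 204 mm long (y). Origin: under its centre, on the bench; z up, y along the row, away from the tall end wall. Inside 120 x 198 mm, floor 3 mm above the bench, front, back and far-end lips 25 to 28 mm high. Three dividers stand across it; the longer bay after the third is left over
- end_wall: the tray's one tall end wall, at its -y end: 126 mm wide, 4 mm thick, top 54 mm above the bench (51 mm above the tray floor), fixed. Origin: on its inner face, middle of its width, at tray-floor level; axes as the tray's, y points into the first bay
- divider1: first divider from the end wall: upright steel plate 5 mm thick (y), 117 mm wide (x), top 53 mm above the bench. Origin: middle of thickness and width, at tray-floor level; axes as the tray's. Slides only along the tray's y, stays where left, takes about 4 N to move. Starts 4 to 8 mm short (towards the end wall) of its place, where its origin is 38.5 mm from the end wall's
- divider2: second divider, same make and origin as the first; starts 4 to 8 mm short of its place, where its origin is 41 mm from the first divider's once that is set (a clear bay of 36 mm, one spacer thickness)
- divider3: third divider, same make and origin; starts 4 to 8 mm short of its place, where its origin is 41 mm from the second divider's once that is set (a clear bay of 36 mm)
- spacer: pine spacer block standing on the bench: 36 mm thick (y), 50 wide (x), 100 tall, about 0.1 kg. Origin: centre of its outline, at the underside. Its -y face is flat to the foot; its +y face is bevelled below, so the foot is 20 mm thick (y -18 to +2) and widens evenly to 36 mm at 34 mm up. The bevel goes towards the divider to be shoved. Pushing it down a bay takes 6 to 11 N
- jar: glass jar with a steel cap, 68 mm across, 95 mm tall; leave it
- tube: square aluminium tube 25 x 25 x 180 mm, lying; leave it
- wrench: chrome wrench, 170 mm, lying in front of the tray; leave it
- driver: screwdriver with black handle, 190 mm, lying; leave it
- offcut: flat plywood offcut 110 x 60 x 19 mm; leave it
- spare_divider: spare steel divider lying flat on the bench, 135 x 49 mm, 16 mm high; leave it
- tape: black tape measure, 66 x 34 x 62 mm; leave it
- coupling: short steel pipe coupling, 26 mm across, 30 mm tall, standing in the left-over bay of the tray; leave it
There are look-alikes about, which are no part of the job. There is more than one size of the spacer; the job needs the smallest.

How it is judged:
By the outcome, as a careful person would: the job done as asked, in the order asked, and still so for the second after the job is handed in, with the robot touching nothing.
It also fails if it takes over 72 s, if anything falls off the work surface, if the arm or the gripper's body presses on something with over 40 N, if the wrist force passes 120 N, or if a joint passes its speed limit or range.

## Robot

A 7-joint arm with a two-finger parallel gripper is mounted at the origin on the work surface. World frame = base frame: x ahead of the robot, y to its left, z up, the work surface at z = 0. Lengths are in mm, angles in rad, forces in N, time in s.
With the tool pointing down it reaches from about 400 to 850 mm from the base axis. Payload 10.4 kg.
Tool frame: the origin (TCP) lies midway between the tips of the shut fingers; the grasp point (between the pads) lies 19 mm behind it (ctrl.grasp_offset is the distance from the TCP to the grasp point, in mm); z points along the fingers, y is the direction in which the jaws open and shut (so a half turn about z gives the same grasp; the last joint's range is limited). The gripper opens to 85 mm and grips with 20 to 120 N. Pads are 22 mm wide; open, the fingers measure 114 mm over their backs; the gripper's body (76 mm by 85 mm) begins 54 mm behind the grasp point. The pads swing forward as they close: fully open they stand 13 mm farther back than shut.
Start: joints at [-1.287, 0.332, -0.065, 1.46, 0.022, 1.35, -0.088], TCP at [188.743, 595.842, 231.338] pointing down, gripper open.
Joint ranges: [-2.6, 2.6], [-0.5, 2.12], [-1.47, 1.34], [0.16, 2.42], [-1.27, 4.41], [0.06, 2.06], [-2.6, 2.6]. Speed limits (rad/s): [2.22, 2.22, 2.79, 2.79, 3.14, 3.14, 3.14].

## Interface

Orientations are given as a 3x3 rotation matrix whose columns are the frame's x, y, z axes.
In Python, from workcell import monitor, read_camera, calibration, ctrl, spot_in gives the robot as it stands.
- The arm moves only by the tool move_arm, never from a script. Its argument "targets" is a list that holds one entry, the list of rows, each a list of 4 numbers: the shift along the tool's x, y, z in mm, then the turn about the tool's z in rad. A call has 1 to 5 rows; each row is the pose to reach, as a shift and turn from the pose commanded when the call began, along the tool's axes at that moment; what a row does not reach only later rows make up. A row lasts 1/10 s, in which the tool goes at most 50 mm and 8.59 degrees, less where a joint would pass 70% of its speed; a pose out of reach is approached as far as the arm can. A call with a gripper value outside its range is refused whole. "grip" is the finger opening in mm, from 0 to 85.4, set as the call begins (left out, the last holds). The fingers move at their own pace and stop on an object; the grip force is fixed at half the most. Time passes only in rows, so rows that repeat a pose let the fingers close. It gives the time, the measured TCP pose, the force and the opening at its end, in the units of the state.
- monitor.get_state(): the state, without advancing time (a new reading comes with each control period).
- read_camera(name): name is "side" or "top"; returns the picture (400x640x3 uint8, red, green, blue); there is no depth.
- calibration(name): a dict with "camera_matrix" (3x3 intrinsics, pixels), "origin" and "rotation" of the camera in the world. Camera axes: x right, y down, z forward; pixel columns grow to the right and rows downward; lengths in mm; the calibration is good to about 2 mm. A picture is of the moment at which its call begins. calibration takes no time and is no camera call.
- ctrl.finish_job(): hands the job in, once; it reports no verdict.
Trained networks look in the newest picture that a camera, given by its name, has taken for a name from the list of things; names that differ only in an ending like _2 or _b are one class to them, and where a whole thing is asked for, a point or a joint stands for the part that bears it (a point fixed in the world has none). Each returns a list of dicts, best first, with "confidence" (0 to 1); they miss things now and then, are a little off and sometimes report something else, mostly with a low value. They report only what shows in the picture. A call takes as long as a camera call. They do not tell look-alikes from the thing itself.
- spot_in(thing, camera): "rect" ([left, top, width, height] in pixels, round what is visible of it).
The state is a dict: "clock": time; "joints": joint angles; "joint_vel": joint speeds; "joint_efforts": joint torques, N m; "ee_pos": TCP position; "ee_rot": TCP orientation; "contact_force": force on the tool from outside, world axes, zero at the start; "moment": the same for the moment, N m; "gripper_width": finger opening in mm.
Only numpy, scipy, OpenCV 4.12 (cv2) and the standard library are available. Lean on these libraries where they do the work, as an engineer would, in place of code of your own. Each camera call takes 0.05 s, during which the arm holds its last target. There are 200 camera calls.

## Working session

There is one attempt and no reset: what is moved stays moved. The work goes in short steps, Python scripts to look and compute and a tool call to move; the robot and the scene stay as the last step left them, time stands still between calls to the robot, and variables do not carry over. Pictures are saved under pics/ and viewed, about 8 in all and at most 12, crops included, and the job is handed in when it is done.

Besides the shell and the picture viewer there is one more tool, called as name([rows], argument=value, ...), one row to a line, values as JSON. move_arm: Moves the arm, as the interface text tells. Its arguments: {"type":"object","properties":{"targets":{"type":"array"},"grip":{"type":"number"}},"required":["targets"]}

```bash
mkdir -p pics; ls
cat > h.py <<'E'
import numpy as np, cv2
from workcell import monitor, read_camera, calibration, ctrl, spot_in
def ray(cam,u,v,z):
    c=calibration(cam);K=np.array(c["camera_matrix"]);R=np.array(c["rotation"]);o=np.array(c["origin"])
    d=R@np.linalg.solve(K,[u,v,1.]);t=(z-o[2])/d[2];return (o+t*d).round(1)
def proj(cam,p):
    c=calibration(cam);K=np.array(c["camera_matrix"]);R=np.array(c["rotation"]);o=np.array(c["origin"])
    q=K@(R.T@(np.array(p)-o));return (q[:2]/q[2]).round(1)
def save(name,img,box=None,s=1):
    if box: l,t,w,h=box; img=img[t:t+h,l:l+w]
    cv2.imwrite("pics/"+name,cv2.resize(img,None,fx=s,fy=s,interpolation=cv2.INTER_CUBIC)[:,:,::-1])
E
python3 - <<'E'
from h import *
a=read_camera("top");b=read_camera("side")
np.save("top0.npy",a);np.save("side0.npy",b)
save("top0.png",a,s=1.25);save("side0.png",b,s=1.25)
for c in("top","side"):
    k=calibration(c);print(c,k["camera_matrix"],k["origin"],np.round(k["rotation"],3).tolist())
    for t in("tray","end_wall","divider1","spacer"):
        print(t,[(np.round(d["rect"]).tolist(),round(d["confidence"],2)) for d in spot_in(t,c)])
print(monitor.get_state(), ctrl.grasp_offset)
E
```

```text
pics
top [[375.96730325   0.         319.94961579]
 [  0.         375.96730325 196.09633984]
 [  0.           0.           1.        ]] [ 512.17622199   -9.56849156 1059.57803743] [[-0.028, -0.998, 0.062], [-1.0, 0.028, 0.0], [-0.002, -0.062, -0.998]]
tray [([245.0, 170.0, 76.0, 60.0], 0.73)]
end_wall [([170.0, 158.0, 34.0, 29.0], 0.56)]
divider1 [([288.0, 172.0, 8.0, 54.0], 0.68), ([273.0, 170.0, 4.0, 55.0], 0.51), ([299.0, 173.0, 9.0, 54.0], 0.42), ([436.0, 140.0, 17.0, 30.0], 0.25)]
spacer [([439.0, 178.0, 39.0, 37.0], 0.87), ([399.0, 206.0, 21.0, 23.0], 0.71), ([396.0, 243.0, 43.0, 30.0], 0.56)]
side [[482.73077925   0.         320.05664865]
 [  0.         482.73077925 195.82925071]
 [  0.           0.           1.        ]] [513.43866874 934.74385952 784.45858892] [[-0.999, -0.005, 0.037], [-0.032, 0.62, -0.784], [-0.019, -0.785, -0.619]]
tray [([273.0, 192.0, 72.0, 80.0], 0.87)]
end_wall [([288.0, 195.0, 50.0, 7.0], 0.91), ([262.0, 151.0, 49.0, 10.0], 0.36)]
divider1 [([279.0, 223.0, 62.0, 19.0], 0.98), ([283.0, 203.0, 60.0, 15.0], 0.81), ([280.0, 211.0, 64.0, 10.0], 0.8)]
spac
[... 273 characters left out ...]
2e-04, -9.75629186e-05, -1.05987226e-03, -4.69056420e-04,
        3.40612149e-04, -1.02669326e-03,  6.09799426e-04]), 'joint_efforts': array([-6.78741580e-04, -6.24761367e+01,  4.86728596e-02, -3.91556919e+01,
        1.63724291e-02,  2.52379890e-03, -4.75132083e-06]), 'ee_pos': array([188.73133288, 595.84590839, 231.32994715]), 'ee_rot': array([[-9.53306810e-01,  3.02003518e-01,  3.28668446e-05],
       [ 3.02003519e-01,  9.53306807e-01,  7.64215132e-05],
       [-8.25262087e-06,  8.27790517e-05, -9.99999997e-01]]), 'contact_force': array([-0.15777108, -0.14943891,  0.04923556]), 'moment': array([ 0.00770318, -0.0156211 ,  0.01912419]), 'gripper_width': 85.39269844738658} 18.700000000000003
```

View pics/top0.png

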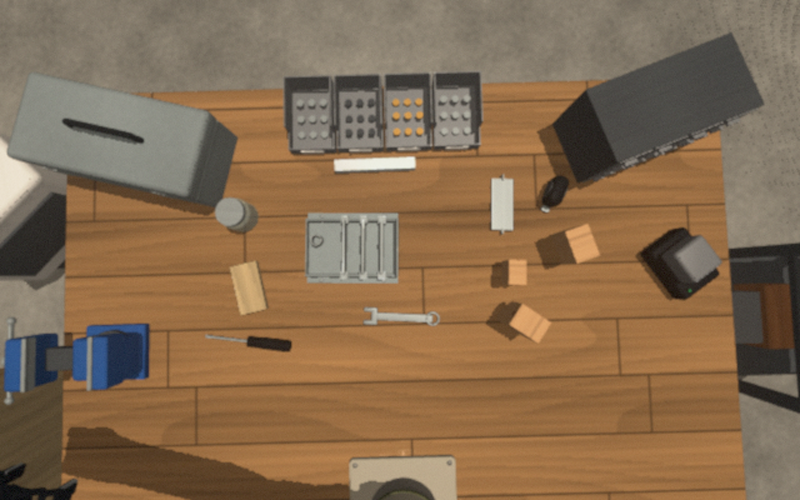

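View pics/side0.png

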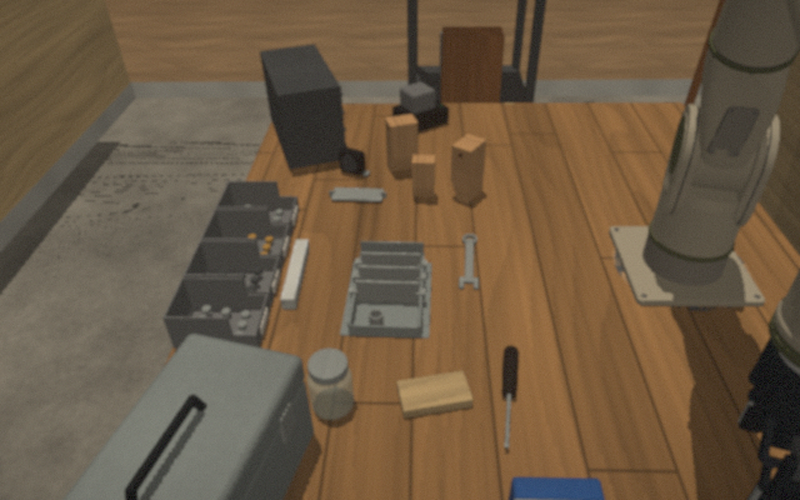

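Run:
```python
from h import *
a=np.load("top0.npy");b=np.load("side0.npy")
t=cv2.resize(a[165:235,240:325],None,fx=8,fy=8,interpolation=cv2.INTER_CUBIC)[:, :]
t1=cv2.resize(a[195:240,390:430],None,fx=8,fy=8,interpolation=cv2.INTER_CUBIC)
s1=cv2.resize(b[115:165,320:360],None,fx=8,fy=8,interpolation=cv2.INTER_CUBIC)
s2=cv2.resize(b[185:275,265:350],None,fx=6,fy=6,interpolation=cv2.INTER_CUBIC)
save("crop_tray.png",t)
im=np.zeros((540,330+330+510,3),np.uint8)
im[:360,:320]=t1;im[:400,330:650]=s1;im[:540,660:1170]=s2
save("crop_sp.png",cv2.resize(im,None,fx=.68,fy=.68,interpolation=cv2.INTER_AREA))
for n,c,z in[("spacer","top",100)]:
  pass
# spacer top face & tray rough
for uv in[(403,207),(420,207),(420,228),(403,228)]:print(uv,ray("top",*uv,100),ray("top",*uv,0))
for uv in[(328,126),(347,126)]:print("side",ray("side",*uv,100))
for uv in[(328,154),(347,154)]:print("side",ray("side",*uv,0))
```

```text
(403, 207) [ 538.1 -220.5  100. ] [ 540.9 -242.5    0. ]
(420, 207) [ 536.9 -263.9  100. ] [ 539.5 -290.4    0. ]
(420, 228) [ 483.6 -261.5  100. ] [ 480.6 -287.8    0. ]
(403, 228) [ 484.8 -218.3  100. ] [ 481.9 -240.1    0. ]
side [ 541.6 -247.5  100. ]
side [ 488.5 -247.5  100. ]
side [ 542.7 -257.4    0. ]
side [ 486.8 -257.5    0. ]
```

View pics/crop_tray.png

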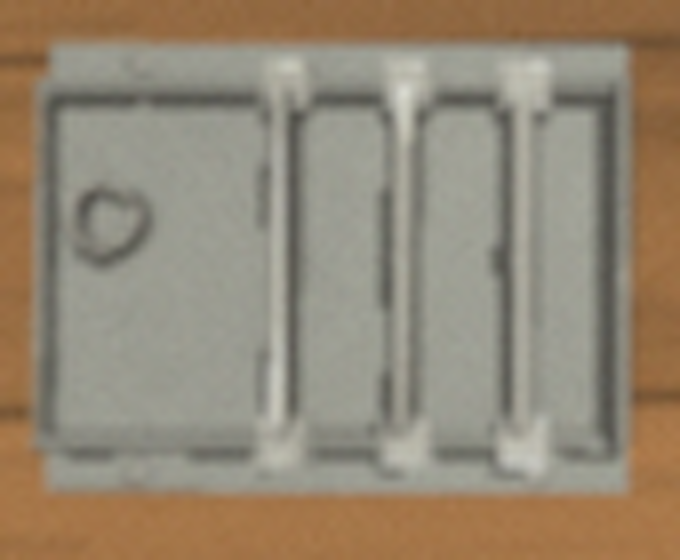

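View pics/crop_sp.png

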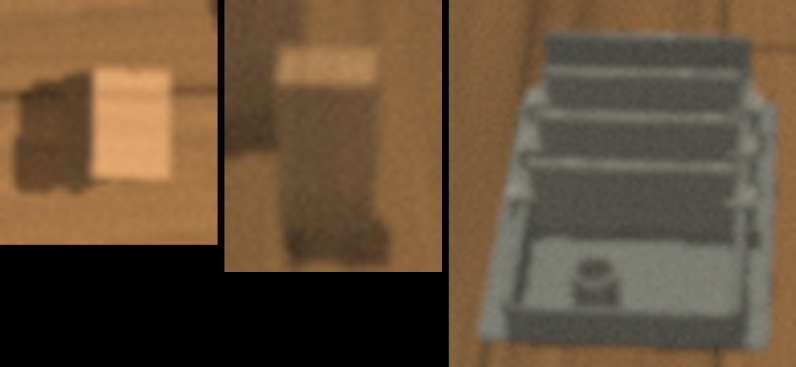

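Run:
```python
from h import *
T=lambda x,y:(240+x/8-.5+.06,165+y/8-.5+.06)
for nm,x,y,z in[("lipFR outer -x-y flange",628,490,3),("flange +x-y",630,45,3),("flange -x+y",45,490,3),("flange +x+y",50,45,3),
 ("wall outer top mid",629,270,54),("wall inner top mid",614,270,54),("wall top +x",622,85,54),("wall top -x",618,455,54),
 ("far lip outer top +x",40,85,27),("far lip outer -x",38,448,27),
 ("d1 mid",521,270,53),("d1 at top",527,90,53),("d1 bot",521,440,53),("d2 top",404,100,53),("d2 bot",402,440,53),("d3 top",284,90,53),("d3 bot",279,440,53)]:
    print(nm,ray("top",*T(x,y),z)[:2])
S=lambda x,y:(390+x/5.44-.4,195+y/5.44-.4)
for x,y in[(92,69),(170,69),(170,180),(93,180)]:print("sp top",ray("top",*S(x,y),100)[:2])
W=lambda x,y:(320+(x-224.4)/5.44-.4,115+y/5.44-.4)
for x,y in[(278,47),(376,47),(376,87),(275,87)]:print("sp side",ray("side",*W(x,y),100)[:2])
W2=lambda x,y:(265+(x-448.8)/4.08-.4,185+y/4.08-.4)
for nm,x,y,z in[("wall top L",546,35,54),("wall R",748,38,54),("d1",645,72,53),("d1L",546,71,53),("d1R",745,73,53),("d2",640,118,53),("d3",632,164,53),("flangeL",480,336,3),("flangeR",768,345,3)]:
    print("side",nm,ray("side",*W2(x,y),z)[:2])
# overlay of spacer models on side
b=np.load("side0.npy");L=[]
for sgn in(1,-1,0):
    im=cv2.resize(b[110:168,315:365],None,fx=10,fy=10,interpolation=cv2.INTER_CUBIC)
    im=cv2.convertScaleAbs(im,alpha=1.8)
    cx,cy=512,-242
    if sgn:
      pts=[(x,sgn*y,z) for x in(-25,25) for y,z in((-18,0),(2,0),(18,34),(18,100),(-18,100))]
      P=[((proj("side",[cx+p[0],cy+p[1],p[2]])-[315,110]+.5)*10).astype(int).tolist() for p in pts]
      for k in(0,5):cv2.polylines(im,[np.array(P[k:k+5])],True,(255,0,0),1)
      for k in range(5):cv2.line(im,P[k],P[k+5],(0,255,0),1)
    L.append(im)
save("ov.png",np.hstack(L),s=.53)
```

```text
lipFR outer -x-y flange [494.7  -1.9]
flange +x-y [651.5  -6.9]
flange -x+y [500.4 202.3]
flange +x+y [657.2 198.1]
wall outer top mid [569.   -4.6]
wall inner top mid [5.691e+02 4.000e-01]
wall top +x [631.3  -4. ]
wall top -x [507.3   0.8]
far lip outer top +x [640.1 197.1]
far lip outer -x [515.1 199.7]
d1 mid [570.1  31.6]
d1 at top [630.6  28. ]
d1 bot [513.2  33. ]
d2 top [628.4  69.5]
d2 bot [514.3  72.8]
d3 top [632.9 109.8]
d3 bot [515.4 113.9]
sp top [ 537.2 -229.5]
sp top [ 536.2 -266. ]
sp top [ 484.3 -263.7]
sp top [ 485.3 -227.7]
sp side [ 537.8 -262.9]
sp side [ 487.  -262.9]
sp side [ 487.5 -222.5]
sp side [ 538.7 -222.5]
side wall top L [634.9   0. ]
side wall R [513.   2.]
side d1 [573.6  33.7]
side d1L [632.2  33.3]
side d1R [514.6  34.2]
side d2 [574.6  75.6]
side d3 [577.3 115.2]
side flangeL [657.2 199.6]
side flangeR [501.5 204. ]
```

View pics/ov.png

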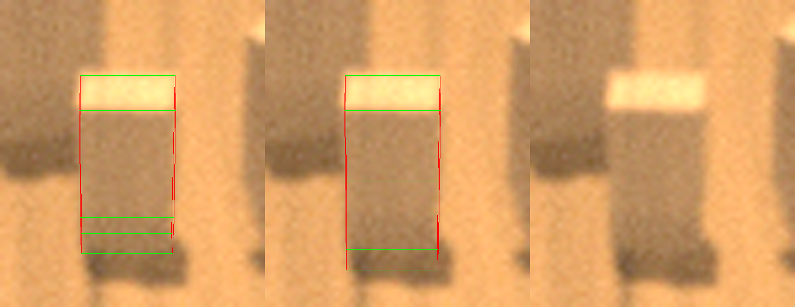

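Run:
```python
from h import *
a=np.load("top0.npy").astype(float);b=np.load("side0.npy").astype(float)
print("side cols 332-344 mean by row")
for r in range(124,168):print(r,b[r,331:343].mean(0).round(0),b[r,326:331].mean(1).round(0),b[r,343:352].mean(1).round(0))
for z,y in((0,-224),(0,-240),(34,-224),(0,-260),(100,-224)):
  print(y,z,proj("side",[512,y-0,z]),proj("top",[512,y,z]))
print("top rows 210-226")
for c in range(388,424):print(c,a[210:226,c].mean(0).round(0))
# other blocks stretched
im=cv2.resize(b[80:170,300:400],None,fx=6,fy=6,interpolation=cv2.INTER_CUBIC)
g=np.clip((im-30)*2.6,0,255).astype(np.uint8)
save("blocks.png",g)
```

```text
side cols 332-344 mean by row
124 [160. 118.  77.] [ 75.  78.  79.  91. 103.] [121. 121. 119. 120. 113. 106. 100. 100. 102.]
125 [170. 127.  84.] [ 78.  77.  75.  91. 110.] [126. 125. 130. 127. 121. 105. 101. 103.  99.]
126 [172. 128.  84.] [ 74.  75.  81.  93. 115.] [129. 131. 131. 129. 119. 106. 100. 102. 101.]
127 [171. 128.  84.] [ 75.  75.  74.  98. 116.] [131. 134. 134. 128. 120. 105. 102.  99. 102.]
128 [171. 127.  83.] [ 70.  76.  78. 101. 118.] [129. 131. 131. 127. 118. 106. 102. 103.  99.]
129 [163. 121.  80.] [ 70.  73.  80.  99. 120.] [124. 123. 126. 125. 112. 101.  98. 101. 101.]
130 [140. 103.  68.] [ 71.  71.  75.  87. 101.] [110. 110. 112. 104. 100.  95. 101.  99.  99.]
131 [113.  85.  57.] [72. 72. 69. 82. 85.] [ 92.  89.  93.  90.  87.  93.  94. 104. 101.]
132 [104.  78.  53.] [70. 69. 74. 78. 75.] [ 82.  79.  79.  84.  83.  88. 102. 101. 102.]
133 [102.  76.  51.] [70. 69. 67. 75. 83.] [ 76.  82.  79.  81.  83.  92.  98. 103. 102.]
134 [102.  77.  52.] [68. 62. 69. 75. 73.] [ 80.  80.  79.  79.  86.  94.  95. 100. 103.]
135 [103.  77.  53.] [68. 63. 62. 72. 76.] [ 
[... 3054 characters left out ...]
89 [157. 112.  67.]
390 [157. 112.  68.]
391 [157. 112.  68.]
392 [143. 102.  62.]
393 [119.  85.  52.]
394 [102.  73.  44.]
395 [98. 70. 44.]
396 [95. 68. 41.]
397 [94. 66. 40.]
398 [94. 67. 42.]
399 [93. 66. 41.]
400 [93. 66. 41.]
401 [92. 67. 42.]
402 [91. 66. 44.]
403 [90. 67. 44.]
404 [90. 66. 44.]
405 [93. 68. 44.]
406 [120.  88.  58.]
407 [183. 134.  88.]
408 [216. 159. 105.]
409 [219. 162. 106.]
410 [219. 162. 106.]
411 [218. 162. 106.]
412 [219. 162. 106.]
413 [219. 162. 106.]
414 [219. 162. 106.]
415 [218. 161. 106.]
416 [218. 162. 106.]
417 [219. 161. 106.]
418 [218. 161. 106.]
419 [218. 161. 105.]
420 [210. 153. 100.]
421 [182. 131.  83.]
422 [159. 113.  69.]
423 [157. 111.  68.]
```

View pics/blocks.png

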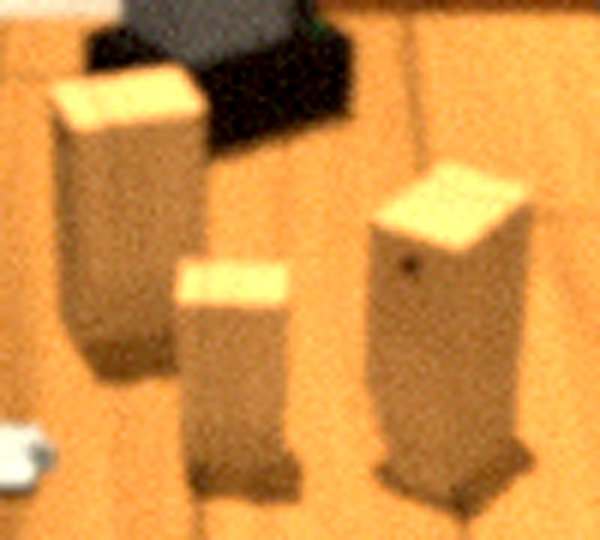

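The block in px (399–421, 206–229) of the top view is the smallest of the three and the one that fits 36x50x100. The look-alikes, at about (464, 195) and (424, 258), are larger. The darkening from row 150 (z≈34) and the foot edge at row 157 of the side view show that its bevel faces +y. Tray and block yaw are both about -0.03, so no half turn is needed.

move_arm([
  [[-37,-30,0,-0.056],[-74,-60,0,-0.112],[-111,-90,0,-0.168],[-148,-120,0,-0.224],[-185,-150,0,-0.279]],
], grip=70)

```text
clock: 1.0
ee_pos: [320.6, 395.2, 231.5]
ee_rot: [[-1.0, 0.026, 0.0], [0.026, 1.0, 0.001], [-0.0, 0.001, -1.0]]
contact_force: [1.4, 0.1, -0.1]
gripper_width: 70.0
```

move_arm([
  [[-14,-42.5,0,0],[-28,-85,0,0],[-42,-127.5,0,0],[-56,-170,0,0],[-70,-212.5,0,0]],
])

```text
clock: 1.5
ee_pos: [384.1, 180.8, 231.6]
ee_rot: [[-1.0, 0.028, 0.001], [0.028, 1.0, 0.001], [-0.0, 0.001, -1.0]]
contact_force: [0.6, 0.8, 0.6]
gripper_width: 70.4
```

move_arm([
  [[-14,-42.5,0,0],[-28,-85,0,0],[-42,-127.5,0,0],[-56,-170,0,0],[-70,-212.5,0,0]],
])

```text
clock: 2.0
ee_pos: [448.2, -33.6, 231.7]
ee_rot: [[-1.0, 0.028, 0.001], [0.028, 1.0, 0.001], [-0.001, 0.001, -1.0]]
contact_force: [0.8, 0.5, -0.3]
gripper_width: 70.0
```

move_arm([
  [[-14,-42.5,0,0],[-28,-85,0,0],[-42,-127.5,0,0],[-56,-170,0,0],[-69,-212.5,0,0]],
])

```text
clock: 2.5
ee_pos: [511.6, -247.6, 231.6]
ee_rot: [[-1.0, 0.027, 0.001], [0.027, 1.0, 0.0], [-0.001, 0.0, -1.0]]
contact_force: [1.0, 0.8, 0.6]
gripper_width: 69.8
```

move_arm([
  [[0,0,0,0],[0,0,0,0]],
])

```text
clock: 2.7
ee_pos: [510.7, -247.0, 230.9]
ee_rot: [[-1.0, 0.03, -0.001], [0.03, 1.0, -0.001], [0.001, -0.001, -1.0]]
contact_force: [-0.6, 0.7, 0.7]
gripper_width: 69.9
```

move_arm([
  [[-1,2.3,45,0],[-1,2.3,90,0],[-1,2.3,130,0],[-1,2.3,155,0],[-1,2.3,170,0]],
])

```text
clock: 3.2
ee_pos: [511.5, -241.5, 59.4]
ee_rot: [[-1.0, 0.026, -0.002], [0.026, 1.0, 0.002], [0.002, 0.002, -1.0]]
contact_force: [0.1, 0.5, 0.3]
gripper_width: 70.0
```

Run:
```python
from h import *
a=read_camera("top");b=read_camera("side")
p=monitor.get_state()["ee_pos"];print(p)
print(proj("side",p),proj("side",[512,-227,100]),proj("side",[512,-263,100]))
m=np.hstack([cv2.resize(b[60:170,290:390],None,fx=4,fy=4),cv2.resize(a[180:260,380:450],None,fx=5.5,fy=5.5)[:440]])
save("g1.png",np.clip(m*1.6,0,255).astype(np.uint8))
```

```text
[ 511.49703407 -242.15600952   60.11428052]
[338.7 139.2] [338.6 129.8] [338.6 123.2]
```

View pics/g1.png

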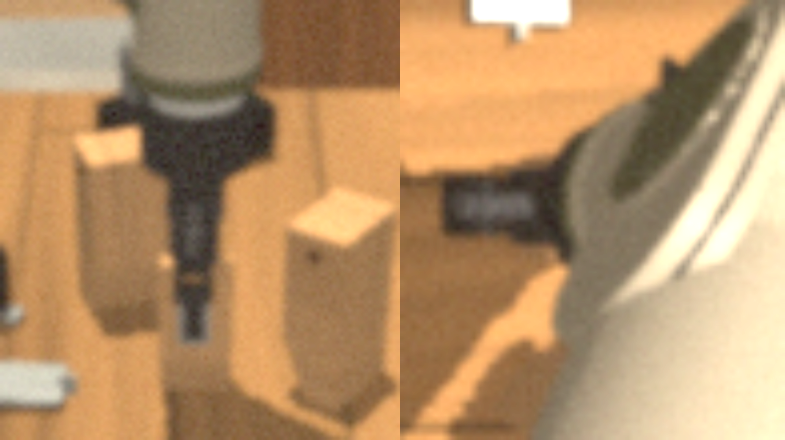

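The picture shows the near finger (px 193, 310 in the crop) centred on the small block (160–230). Both look-alikes are clear of the gripper. Closing now.

move_arm([
  [[0,0,0,0],[0,0,0,0],[0,0,0,0],[0,0,0,0]],
], grip=30)

```text
clock: 3.7
ee_pos: [513.4, -244.4, 63.1]
ee_rot: [[-1.0, 0.028, 0.003], [0.028, 1.0, -0.001], [-0.003, -0.001, -1.0]]
contact_force: [-0.7, 0.5, 7.3]
gripper_width: 35.1
```

move_arm([
  [[0,0,0,0],[0,0,0,0]],
])

```text
clock: 3.9
ee_pos: [513.3, -244.4, 63.1]
ee_rot: [[-1.0, 0.028, 0.003], [0.028, 1.0, -0.001], [-0.003, -0.001, -1.0]]
contact_force: [-0.6, 0.3, 7.2]
gripper_width: 34.7
```

move_arm([
  [[0,0,-10,0],[0,0,-40,0],[0,0,-80,0],[0,0,-110,0],[0,0,-120,0]],
])

```text
clock: 4.4
ee_pos: [513.2, -244.6, 185.2]
ee_rot: [[-1.0, 0.028, 0.005], [0.028, 1.0, -0.001], [-0.005, -0.001, -1.0]]
contact_force: [-0.5, -0.9, -1.2]
gripper_width: 35.2
```

move_arm([
  [[0,0,0,0],[0,0,0,0]],
])

```text
clock: 4.6
ee_pos: [511.6, -243.4, 180.3]
ee_rot: [[-1.0, 0.027, -0.001], [0.027, 1.0, 0.001], [0.001, 0.001, -1.0]]
contact_force: [-0.1, 0.3, -1.8]
gripper_width: 34.7
```

Run:
```python
from h import *
s=monitor.get_state();print(s["ee_pos"],s["contact_force"],s["moment"],s["gripper_width"],s["ee_rot"])
```

```text
[ 511.62244704 -243.3608871   180.32524002] [-0.06932383  0.28847917 -1.8319451 ] [ 0.01873788  0.05272782 -0.0377987 ] 34.73652462626302 [[-9.99621548e-01  2.74895106e-02 -1.04246419e-03]
 [ 2.74887813e-02  9.99621862e-01  7.07614542e-04]
 [ 1.06152198e-03  6.78690674e-04 -9.99999206e-01]]
```

move_arm([
  [[-9,45,0,0],[-18,90,0,0],[-27,135,0,0],[-37,180,0,0],[-46,225,0,0]],
])

```text
clock: 5.1
ee_pos: [563.6, -18.2, 179.6]
ee_rot: [[-1.0, 0.028, -0.002], [0.028, 1.0, -0.0], [0.002, -0.0, -1.0]]
contact_force: [0.5, 0.6, -0.8]
gripper_width: 34.9
```

move_arm([
  [[-9,33,0,0],[-9,43,0,0],[-9,43,30,0],[-9,43,50,0],[-9,43,50,0]],
])

```text
clock: 5.6
ee_pos: [571.8, 21.8, 127.4]
ee_rot: [[-1.0, 0.028, -0.007], [0.028, 1.0, -0.002], [0.007, -0.002, -1.0]]
contact_force: [-0.8, -0.0, -0.6]
gripper_width: 34.9
```

Run:
```python
from h import *
b=read_camera("side");a=read_camera("top");np.save("side1.npy",b);np.save("top1.npy",a)
s=monitor.get_state();print(s["ee_pos"],s["contact_force"],s["moment"],s["gripper_width"])
m=cv2.resize(b[130:280,250:370],None,fx=5,fy=4.9,interpolation=cv2.INTER_CUBIC)[:600]
save("s1.png",np.clip(m.astype(float)*1.5,0,255).astype(np.uint8),s=.8)
print(s["ee_pos"][2]-63)
```

```text
[573.97101693  21.80065434 130.82610573] [ 0.60319452 -0.20163948 -0.5583313 ] [-0.00371192 -0.05430472  0.00226481] 34.851711819699666
67.82610573271586
```

View pics/s1.png

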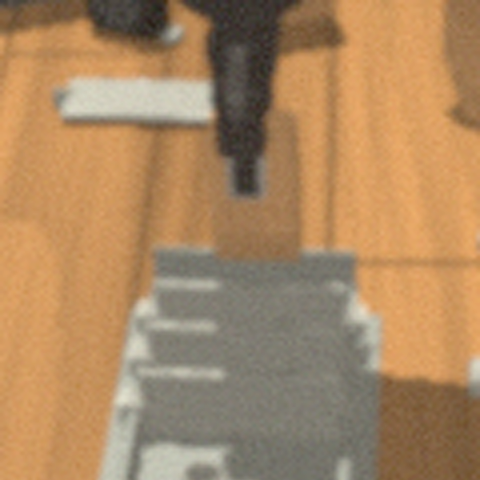

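The block hangs centred over the first bay: block px 215–300, wall 155–355 in the crop. Next I lower the foot just below the wall top and feel for the wall.

move_arm([
  [[0,0,8,0],[0,0,16,0],[0,0,22,0],[0,0,22,0],[0,0,22,0]],
])

```text
clock: 6.2
ee_pos: [574.5, 22.5, 109.3]
ee_rot: [[-1.0, 0.028, -0.0], [0.028, 1.0, 0.0], [0.0, 0.0, -1.0]]
contact_force: [0.4, 0.0, -0.6]
gripper_width: 35.3
```

move_arm([
  [[0,-0.5,0,0],[0,-1,0,0],[0,-1,0,0]],
])

```text
clock: 6.5
ee_pos: [574.6, 21.5, 109.5]
ee_rot: [[-1.0, 0.028, 0.0], [0.028, 1.0, 0.0], [-0.0, 0.0, -1.0]]
contact_force: [-0.7, 0.2, -0.8]
gripper_width: 35.1
```

move_arm([
  [[0,-0.5,0,0],[0,-1,0,0],[0,-1,0,0]],
])

```text
clock: 6.8
ee_pos: [574.4, 20.5, 109.3]
ee_rot: [[-1.0, 0.028, 0.0], [0.028, 1.0, 0.0], [-0.0, 0.0, -1.0]]
contact_force: [0.1, 0.2, -1.5]
gripper_width: 34.7
```

move_arm([
  [[0,-0.5,0,0],[0,-1,0,0],[0,-1,0,0]],
])

```text
clock: 7.1
ee_pos: [574.4, 19.5, 109.3]
ee_rot: [[-1.0, 0.028, 0.0], [0.028, 1.0, 0.0], [-0.0, 0.0, -1.0]]
contact_force: [0.8, 0.3, -0.7]
gripper_width: 35.1
```

move_arm([
  [[0,-0.5,0,0],[0,-0.7,0,0],[0,-0.7,0,0]],
])

```text
clock: 7.4
ee_pos: [574.4, 19.2, 109.3]
ee_rot: [[-1.0, 0.027, 0.0], [0.027, 1.0, 0.001], [-0.0, 0.001, -1.0]]
contact_force: [-0.2, 1.7, -0.9]
gripper_width: 34.9
```

move_arm([
  [[0,-0.5,0,0],[0,-0.7,0,0],[0,-0.7,0,0]],
])

```text
clock: 7.7
ee_pos: [574.4, 18.8, 109.4]
ee_rot: [[-1.0, 0.027, 0.0], [0.027, 1.0, 0.001], [-0.0, 0.001, -1.0]]
contact_force: [0.2, 4.1, -0.3]
gripper_width: 35.0
```

Contact with the wall starts at TCP y≈19.3, with a stiffness of about 4 N/mm. I keep a light preload and work the block down.

move_arm([
  [[0,0.3,3,0],[0,0.3,6,0],[0,0.3,9,0],[0,0.3,12,0],[0,0.3,12,0]],
])

```text
clock: 8.2
ee_pos: [574.2, 18.5, 96.7]
ee_rot: [[-1.0, 0.028, -0.0], [0.028, 1.0, -0.0], [0.0, -0.0, -1.0]]
contact_force: [0.0, 2.5, -1.9]
gripper_width: 34.9
```

move_arm([
  [[0,0,3,0],[0,0,6,0],[0,0,9,0],[0,0,9,0]],
])

```text
clock: 8.6
ee_pos: [575.1, 18.4, 88.6]
ee_rot: [[-1.0, 0.028, 0.002], [0.028, 1.0, 0.0], [-0.002, 0.0, -1.0]]
contact_force: [1.4, 4.1, 1.6]
gripper_width: 34.9
```

move_arm([
  [[0,0,2.5,0],[0,0,5,0],[0,0,7.5,0],[0,0,10,0],[0,0,10,0]],
])

```text
clock: 9.1
ee_pos: [574.6, 18.4, 78.1]
ee_rot: [[-1.0, 0.028, 0.001], [0.028, 1.0, -0.0], [-0.001, -0.0, -1.0]]
contact_force: [3.4, 4.4, -0.4]
gripper_width: 34.8
```

move_arm([
  [[0,0,2.5,0],[0,0,5,0],[0,0,7.5,0],[0,0,9.5,0]],
])

```text
clock: 9.5
ee_pos: [574.3, 18.4, 68.5]
ee_rot: [[-1.0, 0.028, -0.0], [0.028, 1.0, 0.0], [0.0, 0.0, -1.0]]
contact_force: [-0.0, 3.1, 4.3]
gripper_width: 35.0
```

move_arm([
  [[0,0,1,0],[0,0,2,0]],
])

```text
clock: 9.7
ee_pos: [574.2, 18.4, 66.6]
ee_rot: [[-1.0, 0.028, -0.0], [0.028, 1.0, 0.0], [0.0, 0.0, -1.0]]
contact_force: [-0.9, 4.3, 3.7]
gripper_width: 35.2
```

move_arm([
  [[0,0,1,0],[0,0,1,0]],
])

```text
clock: 9.9
ee_pos: [574.4, 18.4, 66.3]
ee_rot: [[-1.0, 0.028, -0.0], [0.028, 1.0, 0.0], [0.0, 0.0, -1.0]]
contact_force: [-3.5, 4.2, 11.5]
gripper_width: 34.8
```

Run:
```python
from h import *
s=monitor.get_state();print(s["ee_pos"],s["contact_force"],s["moment"],s["gripper_width"],s["ee_rot"][:2,1])
```

```text
[574.37725663  18.4055472   66.33131519] [-3.4888338   4.18272634 11.51357418] [1.12243769 0.79756459 0.09809903] 34.79874742425614 [0.02795362 0.99960912]
```

move_arm([
  [[0,0,-1.5,0],[0,0,-8,0],[0,0,-18,0],[0,0,-30,0],[0,0,-40,0]],
])

```text
clock: 10.4
ee_pos: [574.7, 18.3, 107.3]
ee_rot: [[-1.0, 0.028, 0.001], [0.028, 1.0, 0.0], [-0.001, 0.0, -1.0]]
contact_force: [0.0, 3.7, -2.7]
gripper_width: 34.8
```

move_arm([
  [[0,0,-8,0],[0,0,-25,0],[0,0,-25,0],[0,0,-25,0]],
])

```text
clock: 10.8
ee_pos: [574.6, 17.8, 131.0]
ee_rot: [[-1.0, 0.028, 0.001], [0.028, 1.0, -0.0], [-0.001, -0.0, -1.0]]
contact_force: [-0.7, 0.3, -2.0]
gripper_width: 35.1
```

Bay 1 is done: floor at TCP z=66.3, wall pressed at about 4 N. For bay 2 the set divider must see less than about 4 N, so I feel for it gently and hold position against d2's reaction.

move_arm([
  [[0,20,0,0],[0,45.6,0,0],[0,45.6,0,0],[0,45.6,12,0],[0,45.6,20,0]],
])

```text
clock: 11.3
ee_pos: [575.1, 62.8, 109.1]
ee_rot: [[-1.0, 0.029, -0.001], [0.029, 1.0, -0.001], [0.001, -0.001, -1.0]]
contact_force: [-0.4, -0.3, -0.8]
gripper_width: 35.0
```

move_arm([
  [[0,0,3,0],[0,0,3,0],[0,-1,3,0],[0,-1,3,0]],
])

```text
clock: 11.7
ee_pos: [575.9, 62.6, 108.1]
ee_rot: [[-1.0, 0.028, 0.001], [0.028, 1.0, 0.0], [-0.001, 0.0, -1.0]]
contact_force: [0.7, -0.4, -0.8]
gripper_width: 34.9
```

move_arm([
  [[0,-0.5,0,0],[0,-1,0,0],[0,-1,0,0]],
])

```text
clock: 12.0
ee_pos: [575.6, 62.0, 107.9]
ee_rot: [[-1.0, 0.028, 0.0], [0.028, 1.0, 0.0], [-0.0, 0.0, -1.0]]
contact_force: [0.2, -0.3, -0.7]
gripper_width: 35.0
```

move_arm([
  [[0,-0.5,0,0],[0,-0.8,0,0],[0,-0.8,0,0]],
])

```text
clock: 12.3
ee_pos: [575.6, 61.2, 107.8]
ee_rot: [[-1.0, 0.028, 0.0], [0.028, 1.0, 0.0], [-0.0, 0.0, -1.0]]
contact_force: [0.6, -0.3, -0.5]
gripper_width: 34.7
```

move_arm([
  [[0,-0.4,0,0],[0,-0.4,0,0],[0,-0.4,0,0]],
])

```text
clock: 12.6
ee_pos: [575.5, 60.8, 107.8]
ee_rot: [[-1.0, 0.028, -0.0], [0.028, 1.0, 0.0], [0.0, 0.0, -1.0]]
contact_force: [-0.4, -0.5, -0.7]
gripper_width: 34.9
```

move_arm([
  [[0,-0.3,0,0],[0,-0.3,0,0],[0,-0.3,0,0]],
])

```text
clock: 12.9
ee_pos: [575.5, 60.5, 107.8]
ee_rot: [[-1.0, 0.028, -0.0], [0.028, 1.0, 0.0], [0.0, 0.0, -1.0]]
contact_force: [0.0, -0.2, -0.7]
gripper_width: 35.1
```

move_arm([
  [[0,-0.3,0,0],[0,-0.3,0,0],[0,-0.3,0,0]],
])

```text
clock: 13.2
ee_pos: [575.5, 60.2, 107.8]
ee_rot: [[-1.0, 0.028, -0.0], [0.028, 1.0, 0.0], [0.0, 0.0, -1.0]]
contact_force: [0.4, -0.2, -1.4]
gripper_width: 34.9
```

move_arm([
  [[0,-0.3,0,0],[0,-0.3,0,0],[0,-0.3,0,0]],
])

```text
clock: 13.5
ee_pos: [575.5, 60.0, 107.8]
ee_rot: [[-1.0, 0.028, -0.0], [0.028, 1.0, 0.0], [0.0, 0.0, -1.0]]
contact_force: [-0.4, -0.3, -0.6]
gripper_width: 34.6
```

move_arm([
  [[0,-0.3,0,0],[0,-0.3,0,0],[0,-0.3,0,0]],
])

```text
clock: 13.8
ee_pos: [575.5, 59.6, 107.8]
ee_rot: [[-1.0, 0.028, -0.0], [0.028, 1.0, 0.0], [0.0, 0.0, -1.0]]
contact_force: [0.1, 0.6, -1.2]
gripper_width: 35.0
```

move_arm([
  [[0,-0.2,0,0],[0,-0.2,0,0],[0,-0.2,0,0]],
])

```text
clock: 14.1
ee_pos: [575.5, 59.6, 107.8]
ee_rot: [[-1.0, 0.028, -0.0], [0.028, 1.0, 0.0], [0.0, 0.0, -1.0]]
contact_force: [0.3, 0.9, -0.4]
gripper_width: 35.1
```

move_arm([
  [[0,0.1,3,0],[0,0.1,6,0],[0,0.1,8,0],[0,0.1,8,0]],
])

```text
clock: 14.5
ee_pos: [575.3, 59.7, 99.3]
ee_rot: [[-1.0, 0.028, -0.001], [0.028, 1.0, 0.0], [0.001, 0.0, -1.0]]
contact_force: [-0.2, 1.4, -0.9]
gripper_width: 35.2
```

move_arm([
  [[0,0,2,0],[0,0,4,0],[0,0,4,0]],
])

```text
clock: 14.8
ee_pos: [576.0, 59.3, 96.1]
ee_rot: [[-1.0, 0.028, 0.001], [0.028, 1.0, -0.0], [-0.001, 0.0, -1.0]]
contact_force: [0.9, 0.8, 2.2]
gripper_width: 34.8
```

move_arm([
  [[0,0.5,0,0],[0,0.5,2,0],[0,0.5,4,0],[0,0.5,4,0]],
])

```text
clock: 15.2
ee_pos: [575.8, 59.4, 91.9]
ee_rot: [[-1.0, 0.028, 0.001], [0.028, 1.0, -0.001], [-0.001, -0.001, -1.0]]
contact_force: [2.1, -2.7, 2.0]
gripper_width: 35.1
```

move_arm([
  [[0,0,2,0],[0,0,4,0],[0,0,6,0],[0,0,6,0]],
])

```text
clock: 15.6
ee_pos: [575.4, 59.6, 85.4]
ee_rot: [[-1.0, 0.028, -0.0], [0.028, 1.0, -0.001], [0.0, -0.001, -1.0]]
contact_force: [0.2, -4.9, 0.5]
gripper_width: 34.7
```

move_arm([
  [[0,0,2,0],[0,0,4,0],[0,0,6,0],[0,0,6,0]],
])

```text
clock: 16.0
ee_pos: [575.0, 60.0, 79.0]
ee_rot: [[-1.0, 0.028, -0.001], [0.028, 1.0, -0.0], [0.001, -0.0, -1.0]]
contact_force: [0.3, -3.6, -3.7]
gripper_width: 34.9
```

move_arm([
  [[0,-0.3,2,0],[0,-0.3,4,0],[0,-0.3,4,0]],
])

```text
clock: 16.3
ee_pos: [575.3, 59.9, 75.4]
ee_rot: [[-1.0, 0.028, -0.0], [0.028, 1.0, 0.0], [0.0, 0.0, -1.0]]
contact_force: [1.0, -3.2, -2.0]
gripper_width: 35.0
```

move_arm([
  [[0,-0.2,3,0],[0,-0.2,6,0],[0,-0.2,6,0]],
])

```text
clock: 16.6
ee_pos: [575.2, 59.9, 69.2]
ee_rot: [[-1.0, 0.028, -0.001], [0.028, 1.0, 0.0], [0.001, 0.0, -1.0]]
contact_force: [-0.2, -0.8, -1.2]
gripper_width: 35.0
```

move_arm([
  [[0,-0.2,1.5,0],[0,-0.2,2.5,0],[0,-0.2,2.5,0]],
])

```text
clock: 16.9
ee_pos: [575.4, 59.7, 67.1]
ee_rot: [[-1.0, 0.028, -0.0], [0.028, 1.0, 0.0], [0.0, 0.0, -1.0]]
contact_force: [0.3, -0.5, -1.2]
gripper_width: 35.2
```

move_arm([
  [[0,-0.2,0.5,0],[0,-0.2,1,0],[0,-0.2,1,0]],
])

```text
clock: 17.2
ee_pos: [575.6, 59.3, 66.4]
ee_rot: [[-1.0, 0.028, 0.0], [0.028, 1.0, 0.0], [-0.0, 0.0, -1.0]]
contact_force: [-0.4, 0.2, 1.1]
gripper_width: 35.3
```

move_arm([
  [[0,-0.2,0,0],[0,-0.2,0,0],[0,-0.2,0,0]],
])

```text
clock: 17.5
ee_pos: [575.6, 59.3, 66.4]
ee_rot: [[-1.0, 0.028, 0.0], [0.028, 1.0, 0.001], [-0.0, 0.001, -1.0]]
contact_force: [-0.7, 1.3, 1.8]
gripper_width: 35.2
```

move_arm([
  [[0,-0.2,0,0],[0,-0.2,0,0],[0,-0.2,0,0]],
])

```text
clock: 17.8
ee_pos: [575.6, 59.2, 66.4]
ee_rot: [[-1.0, 0.027, 0.0], [0.027, 1.0, 0.001], [-0.0, 0.001, -1.0]]
contact_force: [-0.5, 3.7, 3.0]
gripper_width: 35.0
```

move_arm([
  [[0,0.4,-0.3,0],[0,0.4,-0.3,0],[0,0.4,-0.3,0]],
])

```text
clock: 18.1
ee_pos: [575.5, 59.2, 66.5]
ee_rot: [[-1.0, 0.028, -0.0], [0.028, 1.0, 0.0], [0.0, 0.0, -1.0]]
contact_force: [1.3, 2.2, -1.6]
gripper_width: 35.2
```

move_arm([
  [[0,0.3,0,0],[0,0.3,0,0],[0,0.3,0,0]],
])

```text
clock: 18.4
ee_pos: [575.5, 59.3, 66.5]
ee_rot: [[-1.0, 0.028, -0.0], [0.028, 1.0, -0.0], [0.0, -0.0, -1.0]]
contact_force: [2.0, 1.1, -0.6]
gripper_width: 34.9
```

move_arm([
  [[0,0.3,0,0],[0,0.3,0,0],[0,0.3,0,0]],
])

```text
clock: 18.7
ee_pos: [575.4, 59.4, 66.5]
ee_rot: [[-1.0, 0.028, -0.0], [0.028, 1.0, -0.0], [0.0, -0.0, -1.0]]
contact_force: [-0.1, 0.3, -1.6]
gripper_width: 34.8
```

move_arm([
  [[0,0.3,0,0],[0,0.3,0,0],[0,0.3,0,0]],
])

```text
clock: 19.0
ee_pos: [575.5, 59.8, 66.6]
ee_rot: [[-1.0, 0.028, -0.0], [0.028, 1.0, -0.0], [0.0, -0.0, -1.0]]
contact_force: [-0.7, -1.1, -0.3]
gripper_width: 35.0
```

move_arm([
  [[0,0.2,0,0],[0,0.2,0,0],[0,0.2,0,0]],
])

```text
clock: 19.3
ee_pos: [575.5, 59.9, 66.6]
ee_rot: [[-1.0, 0.028, -0.0], [0.028, 1.0, -0.0], [0.0, -0.0, -1.0]]
contact_force: [-0.1, -2.3, -1.4]
gripper_width: 34.9
```

The bay 2 gap is only about 0.4 mm: d1 contact is at 59.35 and d2 contact at 59.75. I settle the face back snug on d1, then lift out.

move_arm([
  [[0,-0.5,0,0],[0,-1,0.3,0],[0,-1.1,0.3,0],[0,-1.1,0.3,0]],
])

```text
clock: 19.7
ee_pos: [575.7, 59.5, 66.4]
ee_rot: [[-1.0, 0.028, 0.0], [0.028, 1.0, 0.001], [-0.0, 0.001, -1.0]]
contact_force: [0.4, 0.9, 1.0]
gripper_width: 35.1
```

move_arm([
  [[0,0.3,-4,0],[0,0.3,-12,0],[0,0.3,-24,0],[0,0.3,-40,0],[0,0.3,-48,0]],
])

```text
clock: 20.2
ee_pos: [576.5, 59.4, 116.7]
ee_rot: [[-1.0, 0.028, 0.002], [0.028, 1.0, 0.001], [-0.002, 0.001, -1.0]]
contact_force: [0.3, 0.7, -1.8]
gripper_width: 35.5
```

move_arm([
  [[0,0,-18,0],[0,0,-18,0],[0,0,-18,0]],
])

```text
clock: 20.5
ee_pos: [575.7, 59.5, 132.5]
ee_rot: [[-1.0, 0.028, 0.001], [0.028, 1.0, 0.001], [-0.001, 0.001, -1.0]]
contact_force: [0.1, 0.7, -1.6]
gripper_width: 34.8
```

move_arm([
  [[0,20,0,0],[0,44,0,0],[0,44,0,0],[0,44,13,0],[0,44,24,0]],
])

```text
clock: 21.0
ee_pos: [576.3, 102.4, 106.6]
ee_rot: [[-1.0, 0.029, -0.001], [0.029, 1.0, -0.001], [0.001, -0.001, -1.0]]
contact_force: [-0.6, 0.6, -1.6]
gripper_width: 34.9
```

move_arm([
  [[0,-0.5,0,0],[0,-1.2,0,0],[0,-1.2,0,0],[0,-1.2,0,0]],
])

```text
clock: 21.4
ee_pos: [577.0, 102.0, 108.7]
ee_rot: [[-1.0, 0.028, 0.001], [0.028, 1.0, 0.0], [-0.001, 0.0, -1.0]]
contact_force: [-1.2, -1.2, -0.6]
gripper_width: 35.3
```

move_arm([
  [[0,-0.5,0,0],[0,-1,0,0],[0,-1,0,0]],
])

```text
clock: 21.7
ee_pos: [576.8, 101.2, 108.4]
ee_rot: [[-1.0, 0.028, 0.0], [0.028, 1.0, 0.0], [-0.0, 0.0, -1.0]]
contact_force: [-0.1, 0.6, -1.3]
gripper_width: 34.6
```

move_arm([
  [[0,-0.3,0,0],[0,-0.3,0,0],[0,-0.3,0,0]],
])

```text
clock: 22.0
ee_pos: [576.7, 101.1, 108.3]
ee_rot: [[-1.0, 0.028, 0.0], [0.028, 1.0, 0.0], [-0.0, 0.0, -1.0]]
contact_force: [-0.7, 0.3, -0.4]
gripper_width: 34.9
```

move_arm([
  [[0,-0.3,0,0],[0,-0.3,0,0],[0,-0.3,0,0]],
])

```text
clock: 22.3
ee_pos: [576.7, 101.0, 108.4]
ee_rot: [[-1.0, 0.027, 0.0], [0.027, 1.0, 0.001], [-0.0, 0.001, -1.0]]
contact_force: [0.1, 2.7, -1.2]
gripper_width: 35.1
```

Contact with d2 is at 101.05, about 0.4 mm beyond its place, which agrees with the gap measured in bay 2. I ease it back that little with small steps.

move_arm([
  [[0,-0.2,0,0],[0,-0.2,0,0],[0,-0.2,0,0]],
])

```text
clock: 22.6
ee_pos: [576.7, 100.9, 108.4]
ee_rot: [[-1.0, 0.027, 0.0], [0.027, 1.0, 0.001], [-0.0, 0.001, -1.0]]
contact_force: [0.6, 4.0, -0.6]
gripper_width: 34.9
```

move_arm([
  [[0,-0.2,0,0],[0,-0.2,0,0],[0,-0.2,0,0]],
])

```text
clock: 22.9
ee_pos: [576.7, 100.3, 108.3]
ee_rot: [[-1.0, 0.028, 0.0], [0.028, 1.0, 0.0], [-0.0, 0.0, -1.0]]
contact_force: [0.1, 3.7, -0.1]
gripper_width: 35.0
```

move_arm([
  [[0,0.4,0,0],[0,0.4,4,0],[0,0.4,8,0],[0,0.4,8,0]],
])

```text
clock: 23.3
ee_pos: [576.3, 100.4, 99.4]
ee_rot: [[-1.0, 0.028, -0.001], [0.028, 1.0, -0.0], [0.001, -0.0, -1.0]]
contact_force: [0.7, 3.0, -3.1]
gripper_width: 35.0
```

move_arm([
  [[0,0,1,0],[0,0,2,0],[0,0,2,0]],
])

```text
clock: 23.6
ee_pos: [576.6, 100.4, 98.2]
ee_rot: [[-1.0, 0.028, -0.0], [0.028, 1.0, -0.0], [0.0, -0.0, -1.0]]
contact_force: [-0.1, 2.8, -1.5]
gripper_width: 34.8
```

move_arm([
  [[0,0.25,0,0],[0,0.25,1.5,0],[0,0.25,3,0],[0,0.25,3,0]],
])

```text
clock: 24.0
ee_pos: [576.8, 100.4, 95.4]
ee_rot: [[-1.0, 0.028, 0.0], [0.028, 1.0, -0.0], [-0.0, -0.0, -1.0]]
contact_force: [0.3, -0.3, 0.6]
gripper_width: 34.7
```

move_arm([
  [[0,0.15,1.5,0],[0,0.15,2.5,0],[0,0.15,2.5,0]],
])

```text
clock: 24.3
ee_pos: [577.1, 100.5, 93.1]
ee_rot: [[-1.0, 0.028, 0.001], [0.028, 1.0, -0.0], [-0.001, -0.0, -1.0]]
contact_force: [-0.6, -2.4, 3.3]
gripper_width: 35.0
```

move_arm([
  [[0,0,1.5,0],[0,0,3,0],[0,0,3,0]],
])

```text
clock: 24.6
ee_pos: [577.0, 100.5, 89.9]
ee_rot: [[-1.0, 0.028, 0.001], [0.028, 1.0, -0.0], [-0.001, -0.0, -1.0]]
contact_force: [1.1, -2.4, 0.9]
gripper_width: 34.6
```

move_arm([
  [[0,-0.05,1.5,0],[0,-0.05,3,0],[0,-0.05,3,0]],
])

```text
clock: 24.9
ee_pos: [576.7, 100.6, 86.6]
ee_rot: [[-1.0, 0.028, 0.0], [0.028, 1.0, -0.0], [-0.0, -0.0, -1.0]]
contact_force: [2.5, -3.7, 2.2]
gripper_width: 34.9
```

move_arm([
  [[0,-0.25,0,0],[0,-0.25,1.5,0],[0,-0.25,2.5,0],[0,-0.25,2.5,0]],
])

```text
clock: 25.3
ee_pos: [576.5, 100.6, 84.1]
ee_rot: [[-1.0, 0.028, -0.0], [0.028, 1.0, -0.0], [0.0, -0.0, -1.0]]
contact_force: [0.6, -4.2, 2.1]
gripper_width: 35.0
```

move_arm([
  [[0,-0.1,1.5,0],[0,-0.1,2.5,0],[0,-0.1,2.5,0]],
])

```text
clock: 25.6
ee_pos: [576.3, 100.6, 81.3]
ee_rot: [[-1.0, 0.028, -0.001], [0.028, 1.0, -0.0], [0.001, -0.0, -1.0]]
contact_force: [1.4, -3.0, -0.5]
gripper_width: 35.1
```

move_arm([
  [[0,-0.3,3,0],[0,-0.3,6,0],[0,-0.3,9,0],[0,-0.3,12,0],[0,-0.3,13.5,0]],
])

```text
clock: 26.1
ee_pos: [576.5, 100.5, 67.9]
ee_rot: [[-1.0, 0.028, -0.0], [0.028, 1.0, 0.0], [0.0, 0.0, -1.0]]
contact_force: [-0.2, -1.7, 0.7]
gripper_width: 34.7
```

move_arm([
  [[0,-0.1,1,0],[0,-0.1,1.5,0],[0,-0.1,1.5,0]],
])

```text
clock: 26.4
ee_pos: [576.6, 100.5, 66.7]
ee_rot: [[-1.0, 0.028, -0.0], [0.028, 1.0, 0.0], [0.0, 0.0, -1.0]]
contact_force: [0.3, 0.1, -1.4]
gripper_width: 35.1
```

move_arm([
  [[0,-0.2,0.5,0],[0,-0.2,0.5,0],[0,-0.2,0.5,0]],
])

```text
clock: 26.7
ee_pos: [576.6, 100.4, 66.4]
ee_rot: [[-1.0, 0.028, 0.0], [0.028, 1.0, 0.001], [-0.0, 0.001, -1.0]]
contact_force: [-0.6, -0.7, 1.7]
gripper_width: 34.9
```

move_arm([
  [[0,-0.2,0,0],[0,-0.2,0,0],[0,-0.2,0,0]],
])

```text
clock: 27.0
ee_pos: [576.7, 100.4, 66.4]
ee_rot: [[-1.0, 0.027, 0.0], [0.027, 1.0, 0.001], [-0.0, 0.001, -1.0]]
contact_force: [-1.1, 2.2, 2.4]
gripper_width: 34.9
```

move_arm([
  [[0,-0.2,0,0],[0,-0.2,0,0],[0,-0.2,0,0]],
])

```text
clock: 27.3
ee_pos: [576.7, 100.3, 66.4]
ee_rot: [[-1.0, 0.027, 0.0], [0.027, 1.0, 0.001], [-0.0, 0.001, -1.0]]
contact_force: [-1.4, 4.0, 3.9]
gripper_width: 35.1
```

Bay 3 is snug: d2 contact at 100.4, which puts d2 41.05 mm from d1. I relax, lift out, and carry the block to the clear bench just beyond the end wall.

move_arm([
  [[0,0.3,-2,0],[0,0.3,-10,0],[0,0.3,-25,0],[0,0.3,-45,0],[0,0.3,-65,0]],
])

```text
clock: 27.8
ee_pos: [576.8, 99.0, 133.0]
ee_rot: [[-1.0, 0.029, 0.001], [0.029, 1.0, -0.001], [-0.001, -0.001, -1.0]]
contact_force: [-1.0, -0.7, -0.6]
gripper_width: 34.9
```

move_arm([
  [[0,0,-20,0],[0,-30,-20,0],[0,-75,-20,0],[0,-120,-20,0],[0,-170,-20,0]],
])

```text
clock: 28.3
ee_pos: [571.7, -72.4, 152.7]
ee_rot: [[-1.0, 0.028, 0.001], [0.028, 1.0, -0.001], [-0.001, -0.001, -1.0]]
contact_force: [1.5, -0.8, -1.7]
gripper_width: 34.9
```

move_arm([
  [[0,0,20,0],[0,0,45,0],[0,0,65,0],[0,0,78,0],[0,0,80,0]],
])

```text
clock: 28.8
ee_pos: [571.2, -70.7, 70.7]
ee_rot: [[-1.0, 0.028, -0.002], [0.028, 1.0, -0.001], [0.002, -0.001, -1.0]]
contact_force: [1.0, 0.4, -0.6]
gripper_width: 34.8
```

move_arm([
  [[0,0,1,0],[0,0,2,0],[0,0,2,0],[0,0,2,0]],
])

```text
clock: 29.2
ee_pos: [572.3, -70.0, 69.9]
ee_rot: [[-1.0, 0.028, 0.001], [0.028, 1.0, 0.0], [-0.001, 0.0, -1.0]]
contact_force: [-0.4, -0.5, -0.5]
gripper_width: 34.9
```

During the lift the free command stood about 1 mm behind the contact, so d2 may have been dragged. Before placing the block I check this by touching d2 gently again.

move_arm([
  [[0,0,-40,0],[0,0,-80,0],[0,30,-80,0],[0,75,-80,0],[0,120,-80,0]],
])

```text
clock: 29.7
ee_pos: [575.5, 50.9, 150.2]
ee_rot: [[-1.0, 0.029, 0.001], [0.029, 1.0, 0.001], [-0.001, 0.001, -1.0]]
contact_force: [0.5, -0.1, -1.3]
gripper_width: 35.0
```

move_arm([
  [[0,40,0,0],[0,55,0,0],[0,55,0,0],[0,55,20,0],[0,55,20,0]],
])

```text
clock: 30.2
ee_pos: [575.6, 103.0, 127.6]
ee_rot: [[-1.0, 0.03, -0.003], [0.03, 1.0, -0.002], [0.003, -0.002, -1.0]]
contact_force: [-1.3, 0.3, -1.4]
gripper_width: 34.7
```

move_arm([
  [[0,0,0,0]],
])

```text
clock: 30.3
ee_pos: [576.8, 103.3, 129.6]
ee_rot: [[-1.0, 0.03, -0.0], [0.03, 1.0, -0.001], [0.0, -0.001, -1.0]]
contact_force: [0.2, 0.5, -1.7]
gripper_width: 34.9
```

move_arm([
  [[0,0,10,0],[0,0,21,0],[0,-1,21,0],[0,-1.5,21,0],[0,-1.5,21,0]],
])

```text
clock: 30.8
ee_pos: [576.9, 103.3, 108.6]
ee_rot: [[-1.0, 0.028, 0.0], [0.028, 1.0, 0.0], [-0.0, 0.0, -1.0]]
contact_force: [0.1, 0.3, -1.2]
gripper_width: 35.4
```

move_arm([
  [[0,-0.4,0,0],[0,-0.4,0,0],[0,-0.4,0,0]],
])

```text
clock: 31.1
ee_pos: [576.8, 103.1, 108.5]
ee_rot: [[-1.0, 0.028, 0.0], [0.028, 1.0, 0.0], [-0.0, 0.0, -1.0]]
contact_force: [-1.5, -0.5, -1.1]
gripper_width: 35.2
```

move_arm([
  [[0,-0.3,0,0],[0,-0.3,0,0],[0,-0.3,0,0]],
])

```text
clock: 31.4
ee_pos: [576.7, 102.7, 108.3]
ee_rot: [[-1.0, 0.028, 0.0], [0.028, 1.0, 0.0], [-0.0, 0.0, -1.0]]
contact_force: [0.6, 0.2, -0.6]
gripper_width: 34.9
```

move_arm([
  [[0,-0.8,0,0],[0,-1.4,0,0],[0,-1.4,0,0]],
])

```text
clock: 31.7
ee_pos: [576.7, 101.2, 108.3]
ee_rot: [[-1.0, 0.028, -0.0], [0.028, 1.0, 0.0], [0.0, 0.0, -1.0]]
contact_force: [-0.0, 0.1, -1.2]
gripper_width: 35.2
```

move_arm([
  [[0,-0.4,0,0],[0,-0.4,0,0],[0,-0.4,0,0]],
])

```text
clock: 32.0
ee_pos: [576.7, 101.0, 108.3]
ee_rot: [[-1.0, 0.028, 0.0], [0.028, 1.0, 0.0], [-0.0, 0.0, -1.0]]
contact_force: [-0.3, -0.2, -0.9]
gripper_width: 34.9
```

move_arm([
  [[0,-0.3,0,0],[0,-0.3,0,0],[0,-0.3,0,0]],
])

```text
clock: 32.3
ee_pos: [576.7, 100.7, 108.3]
ee_rot: [[-1.0, 0.028, 0.0], [0.028, 1.0, 0.0], [-0.0, 0.0, -1.0]]
contact_force: [-0.6, 0.3, -1.6]
gripper_width: 35.1
```

move_arm([
  [[0,-0.2,0,0],[0,-0.2,0,0],[0,-0.2,0,0]],
])

```text
clock: 32.6
ee_pos: [576.7, 100.4, 108.3]
ee_rot: [[-1.0, 0.028, 0.0], [0.028, 1.0, 0.0], [-0.0, 0.0, -1.0]]
contact_force: [0.7, -0.0, -0.4]
gripper_width: 35.0
```

move_arm([
  [[0,-0.2,0,0],[0,-0.2,0,0],[0,-0.2,0,0]],
])

```text
clock: 32.9
ee_pos: [576.7, 100.2, 108.3]
ee_rot: [[-1.0, 0.028, 0.0], [0.028, 1.0, 0.0], [-0.0, 0.0, -1.0]]
contact_force: [-0.8, -1.0, -1.4]
gripper_width: 34.6
```

move_arm([
  [[0,-0.2,0,0],[0,-0.2,0,0],[0,-0.2,0,0]],
])

```text
clock: 33.2
ee_pos: [576.6, 100.0, 108.3]
ee_rot: [[-1.0, 0.028, -0.0], [0.028, 1.0, 0.0], [0.0, 0.0, -1.0]]
contact_force: [0.3, -1.2, -1.9]
gripper_width: 34.9
```

move_arm([
  [[0,-0.2,0,0],[0,-0.2,0,0],[0,-0.2,0,0]],
])

```text
clock: 33.5
ee_pos: [576.6, 99.9, 108.3]
ee_rot: [[-1.0, 0.028, -0.0], [0.028, 1.0, 0.0], [0.0, 0.0, -1.0]]
contact_force: [-0.2, 0.4, -0.9]
gripper_width: 34.8
```

move_arm([
  [[0,-0.2,0,0],[0,-0.2,0,0],[0,-0.2,0,0]],
])

```text
clock: 33.8
ee_pos: [576.7, 99.8, 108.3]
ee_rot: [[-1.0, 0.028, 0.0], [0.028, 1.0, 0.0], [-0.0, 0.0, -1.0]]
contact_force: [0.2, 0.9, -1.2]
gripper_width: 34.7
```

move_arm([
  [[0,-0.2,0,0],[0,-0.2,0,0],[0,-0.2,0,0]],
])

```text
clock: 34.1
ee_pos: [576.6, 99.8, 108.3]
ee_rot: [[-1.0, 0.027, -0.0], [0.027, 1.0, 0.0], [0.0, 0.0, -1.0]]
contact_force: [-0.2, 2.7, -1.0]
gripper_width: 34.6
```

move_arm([
  [[0,1.5,0,0],[0,1.5,-15,0],[0,1.5,-25,0],[0,-15,-25,0],[0,-37.3,-25,0]],
])

```text
clock: 34.6
ee_pos: [575.9, 61.8, 134.0]
ee_rot: [[-1.0, 0.026, 0.001], [0.026, 1.0, 0.0], [-0.001, 0.001, -1.0]]
contact_force: [0.7, -0.2, -0.7]
gripper_width: 35.0
```

move_arm([
  [[0,0,0,0],[0,0,0,0],[0,0,12,0],[0,0,25,0],[0,0,25,0]],
])

```text
clock: 35.1
ee_pos: [574.0, 62.5, 105.6]
ee_rot: [[-1.0, 0.027, -0.004], [0.027, 1.0, -0.001], [0.004, -0.001, -1.0]]
contact_force: [-0.6, -0.8, -1.6]
gripper_width: 34.9
```

move_arm([
  [[0,-0.5,0,0],[0,-0.5,0,0],[0,-0.5,0,0]],
])

```text
clock: 35.4
ee_pos: [575.8, 61.7, 108.6]
ee_rot: [[-1.0, 0.028, 0.001], [0.028, 1.0, 0.0], [-0.001, 0.0, -1.0]]
contact_force: [0.3, 0.7, -1.2]
gripper_width: 34.9
```

move_arm([
  [[0,-0.8,0,0],[0,-1.4,0,0],[0,-1.4,0,0]],
])

```text
clock: 35.7
ee_pos: [575.6, 60.1, 108.4]
ee_rot: [[-1.0, 0.028, 0.0], [0.028, 1.0, 0.0], [-0.0, 0.0, -1.0]]
contact_force: [-0.2, -0.1, -1.5]
gripper_width: 35.2
```

move_arm([
  [[0,-0.4,0,0],[0,-0.4,0,0],[0,-0.4,0,0]],
])

```text
clock: 36.0
ee_pos: [575.5, 59.9, 108.3]
ee_rot: [[-1.0, 0.028, 0.0], [0.028, 1.0, 0.0], [-0.0, 0.0, -1.0]]
contact_force: [0.3, -0.4, -1.2]
gripper_width: 35.3
```

move_arm([
  [[0,-0.3,0,0],[0,-0.3,0,0],[0,-0.3,0,0]],
])

```text
clock: 36.3
ee_pos: [575.5, 59.6, 108.3]
ee_rot: [[-1.0, 0.028, -0.0], [0.028, 1.0, 0.0], [0.0, 0.0, -1.0]]
contact_force: [0.6, -0.2, -0.5]
gripper_width: 34.8
```

move_arm([
  [[0,-0.3,0,0],[0,-0.3,0,0],[0,-0.3,0,0]],
])

```text
clock: 36.6
ee_pos: [575.5, 59.3, 108.3]
ee_rot: [[-1.0, 0.028, 0.0], [0.028, 1.0, 0.0], [-0.0, 0.0, -1.0]]
contact_force: [-0.1, 0.5, -1.3]
gripper_width: 34.7
```

move_arm([
  [[0,-0.2,0,0],[0,-0.2,0,0],[0,-0.2,0,0]],
])

```text
clock: 36.9
ee_pos: [575.5, 59.3, 108.3]
ee_rot: [[-1.0, 0.028, 0.0], [0.028, 1.0, 0.0], [-0.0, 0.0, -1.0]]
contact_force: [0.2, 1.1, -1.0]
gripper_width: 34.9
```

d1 is in place (contact at 59.35), but d2 now reads about 0.45 mm short, pulled back during the bay 3 lift. The block is already at bay 2, so I work it down again gently to restore d2.

move_arm([
  [[0,0.2,5,0],[0,0.2,11,0],[0,0.2,17,0],[0,0.2,21,0],[0,0.2,21,0]],
])

```text
clock: 37.4
ee_pos: [575.0, 59.4, 86.4]
ee_rot: [[-1.0, 0.028, -0.001], [0.028, 1.0, -0.0], [0.001, -0.0, -1.0]]
contact_force: [-0.4, 1.5, -1.4]
gripper_width: 35.1
```

move_arm([
  [[0,0.2,1.5,0],[0,0.2,3,0],[0,0.2,3,0]],
])

```text
clock: 37.7
ee_pos: [575.6, 59.3, 84.3]
ee_rot: [[-1.0, 0.028, 0.0], [0.028, 1.0, 0.0], [-0.0, 0.0, -1.0]]
contact_force: [0.4, 1.3, -2.7]
gripper_width: 35.2
```

move_arm([
  [[0,0.2,1,0],[0,0.2,2,0],[0,0.2,2,0]],
])

```text
clock: 38.0
ee_pos: [576.0, 59.3, 82.8]
ee_rot: [[-1.0, 0.028, 0.001], [0.028, 1.0, 0.0], [-0.001, 0.0, -1.0]]
contact_force: [-0.7, -0.8, 3.0]
gripper_width: 35.7
```

move_arm([
  [[0,0.1,1.5,0],[0,0.1,3,0],[0,0.1,3,0]],
])

```text
clock: 38.3
ee_pos: [575.6, 59.4, 79.1]
ee_rot: [[-1.0, 0.028, 0.0], [0.028, 1.0, -0.0], [-0.0, -0.0, -1.0]]
contact_force: [2.2, -1.4, -0.2]
gripper_width: 34.8
```

move_arm([
  [[0,-0.1,4,0],[0,-0.1,8,0],[0,-0.1,11.5,0],[0,-0.1,12.5,0],[0,-0.1,12.5,0]],
])

```text
clock: 38.8
ee_pos: [575.2, 59.4, 66.4]
ee_rot: [[-1.0, 0.028, -0.001], [0.028, 1.0, -0.0], [0.001, -0.0, -1.0]]
contact_force: [-0.6, -3.0, 1.0]
gripper_width: 35.2
```

move_arm([
  [[0,-0.1,1,0],[0,-0.1,1,0],[0,-0.1,1,0]],
])

```text
clock: 39.1
ee_pos: [575.3, 59.4, 66.4]
ee_rot: [[-1.0, 0.028, -0.001], [0.028, 1.0, 0.0], [0.001, 0.0, -1.0]]
contact_force: [-4.5, -2.8, 11.3]
gripper_width: 34.9
```

move_arm([
  [[0,-0.4,-0.7,0],[0,-0.4,-0.7,0],[0,-0.4,-0.7,0]],
])

```text
clock: 39.4
ee_pos: [575.3, 59.3, 66.4]
ee_rot: [[-1.0, 0.028, -0.001], [0.028, 1.0, 0.0], [0.001, 0.0, -1.0]]
contact_force: [-1.7, -0.4, 4.8]
gripper_width: 34.7
```

move_arm([
  [[0,-0.3,0,0],[0,-0.3,0,0],[0,-0.3,0,0]],
])

```text
clock: 39.7
ee_pos: [575.3, 59.3, 66.4]
ee_rot: [[-1.0, 0.027, -0.0], [0.027, 1.0, 0.001], [0.0, 0.001, -1.0]]
contact_force: [-3.2, 1.3, 3.5]
gripper_width: 34.9
```

move_arm([
  [[0,0.1,-2,0],[0,0.1,-7,0],[0,0.1,-14,0],[0,0.1,-22,0],[0,0.1,-30,0]],
])

```text
clock: 40.2
ee_pos: [575.8, 59.2, 97.5]
ee_rot: [[-1.0, 0.028, 0.001], [0.028, 1.0, 0.001], [-0.001, 0.001, -1.0]]
contact_force: [-0.6, 2.7, -2.6]
gripper_width: 34.8
```

move_arm([
  [[0,0.1,-10,0],[0,0.1,-25,0],[0,0.1,-45,0],[0,0.1,-60,0],[0,0.1,-60,0]],
])

```text
clock: 40.7
ee_pos: [577.0, 58.6, 159.3]
ee_rot: [[-1.0, 0.028, 0.004], [0.028, 1.0, 0.001], [-0.004, 0.001, -1.0]]
contact_force: [0.2, -0.2, -0.6]
gripper_width: 34.7
```

move_arm([
  [[0,-40,0,0],[0,-85,0,0],[0,-129,0,0],[0,-129,20,0],[0,-129,50,0]],
])

```text
clock: 41.2
ee_pos: [572.6, -72.2, 107.0]
ee_rot: [[-1.0, 0.031, 0.003], [0.031, 1.0, -0.0], [-0.003, -0.0, -1.0]]
contact_force: [0.7, 1.8, -1.4]
gripper_width: 35.0
```

move_arm([
  [[0,0,25,0],[0,0,36,0],[0,0,40,0],[0,0,40,0],[0,0,40,0]],
])

```text
clock: 41.7
ee_pos: [572.7, -70.0, 67.6]
ee_rot: [[-1.0, 0.028, 0.002], [0.028, 1.0, 0.0], [-0.002, 0.0, -1.0]]
contact_force: [-0.1, -1.2, -0.4]
gripper_width: 34.9
```

move_arm([
  [[0,0,2,0],[0,0,3.5,0],[0,0,3.5,0]],
])

```text
clock: 42.0
ee_pos: [572.3, -69.8, 63.4]
ee_rot: [[-1.0, 0.028, 0.001], [0.028, 1.0, 0.0], [-0.001, 0.0, -1.0]]
contact_force: [-0.1, 1.2, 1.7]
gripper_width: 35.2
```

move_arm([
  [[0,0,1,0],[0,0,1,0],[0,0,1,0]],
])

```text
clock: 42.3
ee_pos: [572.5, -69.9, 63.3]
ee_rot: [[-1.0, 0.028, 0.001], [0.028, 1.0, 0.001], [-0.001, 0.001, -1.0]]
contact_force: [-4.4, 0.9, 13.2]
gripper_width: 34.9
```

move_arm([
  [[0,0,-1,0],[0,0,-1,0]],
])

```text
clock: 42.5
ee_pos: [572.2, -69.9, 63.4]
ee_rot: [[-1.0, 0.028, 0.001], [0.028, 1.0, 0.0], [-0.001, 0.0, -1.0]]
contact_force: [-2.0, 0.3, 4.8]
gripper_width: 34.8
```

move_arm([
  [[0,0,0,0],[0,0,0,0],[0,0,0,0]],
], grip=40)

```text
clock: 42.8
ee_pos: [571.8, -69.9, 62.8]
ee_rot: [[-1.0, 0.028, -0.0], [0.028, 1.0, -0.0], [0.0, -0.0, -1.0]]
contact_force: [-0.2, -0.2, 0.6]
gripper_width: 40.1
```

move_arm([
  [[0,0,0,0],[0,0,0,0],[0,0,0,0],[0,0,0,0]],
], grip=62)

```text
clock: 43.2
ee_pos: [571.9, -69.9, 63.0]
ee_rot: [[-1.0, 0.028, 0.0], [0.028, 1.0, 0.0], [-0.0, 0.0, -1.0]]
contact_force: [0.4, 0.8, -0.2]
gripper_width: 62.1
```

move_arm([
  [[0,0,-10,0],[0,0,-35,0],[0,0,-75,0],[0,0,-115,0],[0,0,-150,0]],
])

```text
clock: 43.7
ee_pos: [572.0, -70.3, 215.8]
ee_rot: [[-1.0, 0.028, 0.002], [0.028, 1.0, 0.0], [-0.002, 0.0, -1.0]]
contact_force: [0.1, 0.9, 0.0]
gripper_width: 61.9
```

move_arm([
  [[45,0,0,0],[90,0,0,0],[135,0,0,0],[135,-45,0,0],[135,-90,0,0]],
])

```text
clock: 44.2
ee_pos: [433.6, -156.1, 214.1]
ee_rot: [[-1.0, 0.025, 0.004], [0.025, 1.0, 0.004], [-0.004, 0.004, -1.0]]
contact_force: [2.0, -0.3, -0.7]
gripper_width: 62.1
```

move_arm([
  [[0,-45,0,0],[0,-90,0,0],[0,-135,0,0],[0,-180,0,0],[0,-180,0,0]],
])

```text
clock: 44.7
ee_pos: [426.5, -342.5, 213.2]
ee_rot: [[-0.999, 0.036, -0.003], [0.036, 0.999, -0.004], [0.002, -0.004, -1.0]]
contact_force: [-0.4, 0.2, -0.4]
gripper_width: 61.9
```

Run:
```python
from h import *
a=read_camera("top");b=read_camera("side");np.save("top2.npy",a);np.save("side2.npy",b)
f=lambda im,k:cv2.resize(im,None,fx=k,fy=k,interpolation=cv2.INTER_CUBIC)
L=f(b[120:280,240:400],2.5);R=f(a[140:300,170:330+30],2.1)
im=np.zeros((400,400+R.shape[1],3),np.uint8);im[:400,:400]=L;im[:min(400,R.shape[0]),400:]=R[:400]
save("end.png",im)
s=monitor.get_state();print(s["clock"],s["ee_pos"],s["contact_force"])
for x in(545,570,600):  # divider tops: bright columns at given x
    u0=proj("top",[x,0,53]);r=int(round(u0[1]));p=a[r-2:r+3,260:325].mean((0,2))
    print(x,p.round(0).astype(int).tolist())
```

```text
44.8 [ 428.56323237 -337.35596714  213.09338683] [0.83310768 0.04001452 0.31284569]
545 [157, 158, 160, 158, 159, 159, 158, 158, 158, 156, 130, 147, 149, 110, 98, 135, 157, 158, 159, 159, 160, 161, 159, 160, 157, 136, 164, 202, 167, 115, 141, 158, 161, 159, 160, 160, 161, 161, 161, 160, 131, 115, 158, 148, 137, 158, 161, 161, 161, 161, 161, 161, 162, 158, 129, 93, 94, 134, 131, 108, 108, 110, 110, 111, 111]
570 [159, 159, 159, 159, 159, 158, 159, 158, 158, 157, 134, 153, 163, 123, 94, 130, 156, 159, 159, 157, 159, 159, 158, 162, 159, 133, 136, 184, 162, 119, 144, 159, 161, 162, 162, 162, 162, 161, 160, 130, 96, 105, 155, 144, 125, 153, 164, 163, 162, 162, 162, 161, 162, 159, 129, 94, 92, 137, 139, 115, 116, 116, 117, 117, 116]
600 [156, 157, 157, 157, 158, 159, 160, 159, 158, 154, 132, 148, 167, 130, 95, 130, 156, 160, 160, 160, 160, 159, 160, 161, 158, 133, 131, 180, 159, 116, 144, 159, 164, 162, 163, 163, 164, 164, 164, 160, 130, 103, 149, 143, 126, 152, 164, 164, 162, 164, 163, 165, 166, 162, 131, 95, 91, 129, 131, 107, 112, 112, 112, 114, 113]
```

View pics/end.png

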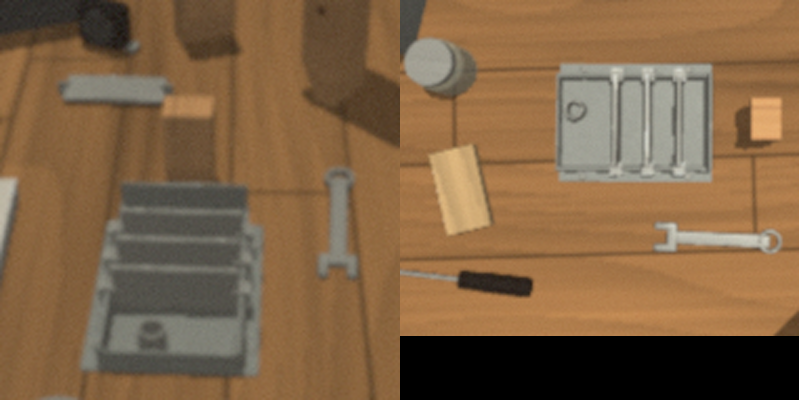

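The final view shows the block standing upright beyond the end wall (px 750–782, 97–140). The dividers are evenly spaced, and the jar, offcut, driver, wrench and coupling are where they were.

```bash
python3 -c "
from workcell import ctrl;print(ctrl.finish_job())"
```

```text
the job is handed in; nothing more can be done
None
```

I handed the job in at about 45 s. All three bays are set to within a few tenths of a millimetre by touch, and the spacer is standing on the bench about 50 mm beyond the tall end wall. I used the smallest of the three spacers. In each bay it reached the tray floor with its flat face lightly pressed, at about 1–4 N, never more than about 5 N sideways.

**Mending divider 2:**
- **Overshoot in bay 2:** the first pass left divider 2 about 0.4 mm too far, so I eased it back from bay 3.
- **Pulled back in bay 3:** after bay 3, a touch check found it about 0.45 mm too close to divider 1, probably dragged while I lifted the block out.
- **Bay 2 again:** I worked the block down bay 2 a second time, so the bays were not handled strictly once each in order. That left about 0.1 mm of play there.

**Last checks:**
- **Divider 1:** by touch, its spacing from the end wall came out right to about 0.1 mm.
- **Bay 3:** I did not measure it again after moving divider 2. I estimate it is no more than about 0.3 mm wide.
- **Camera:** the final picture puts the dividers roughly 40–42 mm apart, but it is too coarse to confirm tenths of a millimetre. Everything in it other than the block and dividers looks untouched.

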